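# Level the potter's carving stand on its bearing board

## Task

The levelling foot of the carving stand hangs clear of the bench. Slide the wooden bearing board under it, so that the board's round leather patch is centred under the foot, then turn the crank clockwise to screw the foot down until it just touches: lightly snug on the leather, neither hanging clear nor jacking the stand up. Leave the bowl and the other things on the bench where they are.

Things in the scene. Friction and masses are not known exactly. Their poses are not given: they have to be found in the camera images.
- stand: heavy wooden carving stand, immovable. Its origin lies on the bench straight below the axis of its vertical wooden levelling screw; z is up. Its local +y side is open; a beam 50 mm wide, at 53 to 83 mm height, runs to local -y to the turntable. Within 100 mm of the screw axis nothing but the foot is lower than 50 mm.
- nut_top (a point): centre of the top of the nut block that the screw runs in, 86 mm above the bench, on the screw axis. The screw ends below in a round foot 52 mm wide with a springy rubber sole 46 mm wide (about 12 N per mm). The sole is worn by an unknown amount: its underside starts 3 to 8 mm above the board's top, unmeasured. Just touching means a press of about 2 to 15 N; over 30 N is too hard.
- turntable (a point): centre of the turntable's top, a steel disc 180 mm wide, 100 mm above the bench, 190 mm from the screw axis on the stand's local -y side; the bowl on it reaches 165 mm above the bench
- screw (a joint): angle of the levelling screw in rad, 0 at the start, growing clockwise seen from above; screw, foot and crank go down 2 mm per rad (12.6 mm a turn). Friction holds it where it is left. Turning it free takes about 1.6 N at the crank's handle; the foot turns with it and rubs once it touches, so the push rises by 3 to 4 N with the sole pressed at 10 N (less in a hand at rest).
- crank_mid (a point): point on the axis of the crank's upright handle, 30 mm above the handle's lower end, 20 mm below its top, at the start 144 mm above the bench. The handle is a round wooden peg, 16 mm in diameter, 50 mm high, spinning freely on its pin; its axis is 45 mm from the screw axis, on the stand's local -x side at the start; the flat crank arm and hub below reach 113 mm above the bench.
- board: loose wooden bearing board, 66 x 200 x 14 mm, about 0.2 kg, lying flat on the bench. Its origin is on the underside below the centre of the leather patch; z up; the board runs from 30 mm on the local -y side to 170 mm on the local +y side, and the plain tail with the grip is at +y.
- board_patch (a point): centre of the round leather patch (56 mm across, flush) in the board's top face, 14 mm above the bench; this belongs under the screw axis.
- board_grip (a point): middle of the upright wooden grip on the board's tail, 145 mm from the patch centre along the board's local +y: a block 16 mm wide (local x), 30 mm long (local y), reaching from 14 to 56 mm above the bench; this point is 38 mm above the bench.
- bowl: bystander: dark clay bowl, 120 mm wide, 65 mm high, standing on the turntable; origin at the centre of its underside
- beaker: bystander: terracotta cup, 72 mm wide, 85 mm high; origin at the centre of its underside
- pebble: bystander: dark burnishing pebble, 50 x 34 x 22 mm; origin at the centre of its underside
- rib: bystander: flat wooden potter's rib, 100 x 45 x 7 mm; origin at the centre of its underside
Not all that is in view belongs to the job. Of the things that look like the board, take the one that is farthest to the robot's left at the start.

How it is judged (in metres and radians):
On the way, in this order (a step that is already met when the one before it is completed fails the run):
1. the leather patch lies under the foot, within 12 mm of the screw axis, the foot still clear of the board (horizontal distance between board_patch and stand below 0.012 m and height (world z) of board_patch below 0.017 m and contact force between stand and board below 0.5 N), for 0.2 s.
2. the foot, screwed down, touches the board (contact force between stand and board above 2 N and value of joint screw above 1 rad and horizontal distance between board_patch and stand below 0.015 m), for 0.2 s.
At the end, for the whole second after the job is handed in: The foot presses on the board with 1.5 to 17 N, the patch centre lies within 15 mm of the screw axis, the board lies flat, and board and screw are at rest (contact force between stand and board between 1.5 and 17 N and horizontal distance between board_patch and stand below 0.015 m and angle between board's own z axis and vertical below 0.03 rad and linear speed of board below 0.01 m/s and velocity of joint screw between -0.05 and 0.05 rad/s); the robot touches nothing.
It fails at once if the foot is jacked onto the board, or the board rammed against the stand, with more than 30 N (contact force between stand and board above 30 N).
It fails at once if the bowl is moved by more than 20 mm (distance of bowl from where it was at the start of the episode above 0.02 m).
It fails at once if the beaker, pebble or rib is moved by more than 20 mm (distance of any of beaker, pebble, rib from where it was at the start of the episode above 0.02 m).
It also fails if it takes over 64 s, if anything falls off the work surface, if the arm or the gripper's body presses on something with over 40 N, if the wrist force passes 120 N, or if a joint passes its speed limit or range.

## Robot

A 6-joint arm with a two-finger parallel gripper is mounted at the origin on the work surface. World frame = base frame: x ahead of the robot, y to its left, z up, the work surface at z = 0. Lengths are in mm, angles in rad, forces in N, time in s.
With the tool pointing down it reaches from about 275 to 975 mm from the base axis. Payload 8.4 kg.
Tool frame: the origin (TCP) lies midway between the tips of the shut fingers; the grasp point (between the pads) lies manip.hold_point_z behind it (manip.hold_point_z is the distance from the TCP to the grasp point, in mm); x points along the fingers, z is the direction in which the jaws open and shut, and the axes are right-handed (so a half turn about x gives the same grasp; the last joint's range is limited). The gripper opens to 92 mm and grips with 3 to 60 N. Pads are 20 mm wide; open, the fingers measure 128 mm over their backs; the gripper's body (75 mm by 189 mm) begins 69 mm behind the grasp point.
Start: joints at [-1.248, 0.353, 1.633, -0, 1.155, -0.002], TCP at [199.448, -592.324, 175.283] pointing down, gripper open.
Joint ranges: [-2.63, 2.63], [-0.92, 2.1], [0.06, 2.66], [-1.3, 4.44], [0, 2.69], [-3.02, 3.02]. Speed limits (rad/s): [2.22, 2.22, 2.79, 3.14, 3.14, 3.14].

## Interface

Orientations are given as a unit quaternion [x, y, z, w].
In Python, from rig import telemetry, eyes, order, spotter, manip gives the robot as it stands.
- The arm moves only by the tool play_rows, never from a script. Its argument "series" is a list of rows, each a list of 7 numbers: the shift along the tool's x, y, z in mm, then the turn, a rotation vector about the tool's x, y, z in rad, then the closure, from -1 (fully open) to 1 (shut). In form: [[x, y, z, ax, ay, az, hand], ...]. A call has 1 to 20 rows; each row is the pose to reach, as a shift and turn from the pose commanded when the call began, along the tool's axes at that moment; what a row does not reach only later rows make up. A row lasts 1/10 s, in which the tool goes at most 50 mm and 8.59 degrees, less where a joint would pass 70% of its speed; a pose out of reach is approached as far as the arm can. A call with a gripper value outside its range is refused whole. The fingers move at their own pace and stop on an object; "grip_force" is the grip in N (left out, the last holds). Time passes only in rows, so rows that repeat a pose let the fingers close. It gives the time, the measured TCP pose, the force and the opening at its end, in the units of the state.
- telemetry.sense(): the state, without advancing time (a new reading comes with each control period).
- eyes.read_camera(name): name is "scene" or "top"; returns (picture, depth): 384x512x3 uint8, blue, green, red; 384x512 float32, mm along the optical axis (not along the pixel's ray), 0 where there is no reading.
- eyes.calibration(name): a dict with "fx", "fy", "cx", "cy" (pixels), "k1" (the pictures are not rectified: a ray, as slopes to the right and down, at radius r is drawn at 1 + k1 r^2 times it, then the intrinsics apply), "position" and "attitude" of the camera in the world. Camera axes: x right, y down, z forward; pixel columns grow to the right and rows downward; lengths in mm; the calibration is good to about 2 mm. A picture is of the moment at which its call begins. calibration takes no time and is no camera call.
- order.hand_in(): hands the job in, once; it reports no verdict.
Trained networks look in the newest picture that a camera, given by its name, has taken for a name from the list of things; names that differ only in an ending like _2 or _b are one class to them, and where a whole thing is asked for, a point or a joint stands for the part that bears it (a point fixed in the world has none). Each returns a list of dicts, best first, with "p" (0 to 1); they miss things now and then, are a little off and sometimes report something else, mostly with a low value. They report only what shows in the picture. A call takes as long as a camera call. They do not tell look-alikes from the thing itself.
- spotter.spot_in(camera, query): "centre" ([x, y, z] in mm, in world coordinates, good to about 4 mm: the middle of the surface that is visible of it).
- spotter.outline_of(camera, query): "pixels" (384x512 bool, what is visible of it).
- spotter.place_of(camera, query): "centre" ([x, y, z] in mm, in world coordinates, good to about 4 mm: a listed point, or the origin of a listed thing).
The state is a dict: "t": time; "joint_positions": joint angles; "qvel": joint speeds; "effort": joint torques, N m; "tool_pos": TCP position; "ee_rot": TCP orientation; "contact_force": force on the tool from outside, world axes, zero at the start; "moment": the same for the moment, N m; "grip_width": finger opening in mm.
Only numpy, scipy, OpenCV 4.12 (cv2) and the standard library are available. Lean on these libraries where they do the work, as an engineer would, in place of code of your own. Each camera call takes 0.05 s, during which the arm holds its last target. There are 200 camera calls.

## Working session

There is one attempt and no reset: what is moved stays moved. The work goes in short steps, Python scripts to look and compute and a tool call to move; the robot and the scene stay as the last step left them, time stands still between calls to the robot, and variables do not carry over. Pictures are saved under pics/ and viewed, about 8 in all and at most 12, crops included, and the job is handed in when it is done.

Besides the shell and the picture viewer there is one more tool, called by a JSON object that holds its "op" and its "data", one argument or row to a line. play_rows: Moves the arm, as the interface text tells. Its arguments: {"type":"object","properties":{"series":{"type":"array","items":{"type":"array","items":{"type":"number"}}},"grip_force":{"type":"number"}},"required":["series"]}

```bash
mkdir -p pics; ls
python3 - <<'E'
from rig import telemetry, eyes, order, spotter, manip
import cv2, numpy as np
s=telemetry.sense(); print(s, manip.hold_point_z)
ims=[]
for c in ["scene","top"]:
    p,d=eyes.read_camera(c); ims.append(p); cv2.imwrite(f"pics/{c}0.png",p)
    print(c,eyes.calibration(c))
    for q in ["nut_top","turntable","crank_mid","stand","board_patch","board_grip","board","beaker","pebble","rib","bowl"]:
        print(c,q,[(np.round(r["centre"]).tolist(),round(r["p"],2)) for r in spotter.place_of(c,q)])
E
```

```text
pics
{'t': 0.0, 'joint_positions': array([-1.24840837e+00,  3.53646486e-01,  1.63413036e+00,  1.89535717e-07,
        1.15522099e+00, -2.37815561e-03]), 'qvel': array([ 9.28156066e-05, -9.01965344e-04,  2.59403256e-04, -1.42306765e-03,
       -1.21135170e-04, -3.96705809e-04]), 'effort': array([-4.39894284e-03, -5.93867540e+01, -3.34225416e+01,  6.94036810e-02,
        2.34316679e-02, -9.95025835e-05]), 'tool_pos': array([ 199.26512942, -591.79310365,  174.56639807]), 'ee_rot': array([ 0.41287803,  0.57466018, -0.41229625,  0.57385469]), 'contact_force': array([-0.43200722, -0.22041966,  0.33949136]), 'moment': array([0.01560036, 0.0191221 , 0.02125285]), 'grip_width': 92.07977298828845} 18.700000000000003
scene {'fx': 402.5402379669598, 'fy': 402.5402379669598, 'cx': 250.67613988132817, 'cy': 200.62369293380775, 'k1': -0.07796874148520552, 'position': array([1204.91999512, -385.58626886,  656.55622312]), 'attitude': array([ 0.79042149,  0.40857521, -0.20380016, -0.40836951])}
scene nut_top [([567.0, -52.0, 88.0], 0.74)]
scene turntable [([575.0, -241.0, 100.0], 0.69)]
scene crank_mi
[... 919 characters left out ...]
,  0.04457839])}
top nut_top [([565.0, -48.0, 82.0], 0.59)]
top turntable []
top crank_mid [([521.0, -54.0, 141.0], 0.54), ([486.0, 322.0, 40.0], 0.18)]
top stand [([563.0, -50.0, 0.0], 0.71)]
top board_patch [([770.0, -105.0, 14.0], 0.81), ([361.0, -71.0, 17.0], 0.65), ([547.0, 190.0, 17.0], 0.64)]
top board_grip [([316.0, -216.0, 38.0], 0.92), ([483.0, 320.0, 39.0], 0.83), ([911.0, -80.0, 34.0], 0.82)]
top board [([546.0, 194.0, 2.0], 0.94), ([362.0, -70.0, -0.0], 0.93), ([773.0, -102.0, 3.0], 0.88), ([725.0, 234.0, -2.0], 0.37)]
top beaker [([793.0, 102.0, -3.0], 0.94)]
top pebble [([392.0, 36.0, -4.0], 0.68)]
top rib [([727.0, 234.0, 3.0], 0.86)]
top bowl [([575.0, -241.0, 103.0], 0.69)]
```

View pics/top0.png

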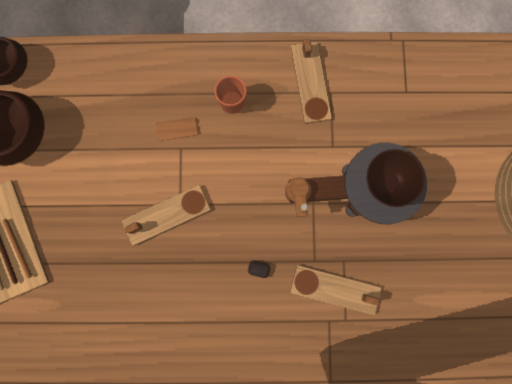

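View pics/scene0.png

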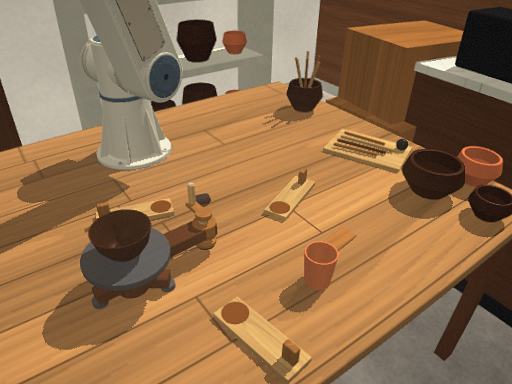

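Top view: stand's screw is at about px (299,190). The three look-alike boards have their patches at (193,202), (307,283) and (316,108). The one farthest left (+y) is at (193,202), with its grip at (133,228).

```bash
cat > h.py <<'E'
from rig import telemetry
import numpy as np
from scipy.spatial.transform import Rotation as R
def row(pos, jaw=None, s=None):
    """tool-frame shift+turn from measured pose to world TCP pos, pointing down, jaw axis along `jaw` (xy), nearest of both signs"""
    s=s or telemetry.sense(); r0=R.from_quat(s["ee_rot"]); p=r0.inv().apply(np.array(pos,float)-s["tool_pos"])
    if jaw is None: return np.round(np.r_[p,0,0,0],3).tolist()
    z=np.r_[np.array(jaw,float)/np.linalg.norm(jaw),0]; x=np.array([0,0,-1.])
    c=[]
    for k in (z,-z):
        rv=(r0.inv()*R.from_matrix(np.c_[x,np.cross(k,x),k])).as_rotvec(); c.append(rv)
    c.sort(key=np.linalg.norm)
    print("alt turn",c[1].round(3)); return np.round(np.r_[p,c[0]],3).tolist()
E
python3 - <<'E'
from h import *
s=telemetry.sense(); print(R.from_quat(s["ee_rot"]).as_matrix().round(3))
print(row([199,-592,260])); print(row([484.5,321,140],[0.9,0.436]), s["joint_positions"])
E
```

```text
[[-0.     0.948  0.319]
 [ 0.     0.319 -0.948]
 [-1.     0.    -0.   ]]
[-84.741, -0.319, -0.448, 0.0, 0.0, 0.0]
alt turn [-1.697 -0.    -0.   ]
[35.308, 561.598, -774.603, 1.444, -0.0, 0.0] [-1.24840854e+00  3.53041429e-01  1.63339641e+00  1.25407885e-05
  1.15521038e+00 -2.40512770e-03]
```

{"op": "play_rows", "data": {
  "series": [
    [-60, 0, 0, 0, 0, 0, -1],
    [-110, 0, 0, 0, 0, 0, -1],
    [-110, 0, 0, 0, 0, 0, -1],
    [-110, 562, -775, -1.697, 0, 0, -1],
    [-110, 562, -775, -1.697, 0, 0, -1],
    [-110, 562, -775, -1.697, 0, 0, -1],
    [-110, 562, -775, -1.697, 0, 0, -1],
    [-110, 562, -775, -1.697, 0, 0, -1],
    [-110, 562, -775, -1.697, 0, 0, -1],
    [-110, 562, -775, -1.697, 0, 0, -1],
    [-110, 562, -775, -1.697, 0, 0, -1],
    [-110, 562, -775, -1.697, 0, 0, -1],
    [-110, 562, -775, -1.697, 0, 0, -1],
    [-110, 562, -775, -1.697, 0, 0, -1],
    [-110, 562, -775, -1.697, 0, 0, -1],
    [-110, 562, -775, -1.697, 0, 0, -1],
    [-110, 562, -775, -1.697, 0, 0, -1],
    [-110, 562, -775, -1.697, 0, 0, -1],
    [-110, 562, -775, -1.697, 0, 0, -1],
    [-110, 562, -775, -1.697, 0, 0, -1]
  ]
}}

```text
t: 3.2
tool_pos: [452.8, 221.3, 285.1]
ee_rot: [-0.158, 0.689, 0.158, 0.689]
contact_force: [1.1, -0.5, 0.3]
grip_width: 91.9
```

Run:
```python
from h import *
from rig import eyes, spotter
for c in ["scene","top"]:
    eyes.read_camera(c)
    for q in ["board_grip","board_patch","nut_top","crank_mid","stand"]:
        print(c,q,[(np.round(r["centre"]).tolist(),round(r["p"],2)) for r in spotter.place_of(c,q)])
print(row([485,321,100],[0.9,0.436]),telemetry.sense()["joint_positions"].round(2))
```

```text
scene board_grip [([912.0, -83.0, 37.0], 0.93), ([323.0, -207.0, 39.0], 0.84), ([486.0, 319.0, 40.0], 0.66), ([566.0, -54.0, 91.0], 0.54), ([574.0, -236.0, 96.0], 0.38)]
scene board_patch [([359.0, -66.0, 13.0], 0.81), ([547.0, 187.0, 14.0], 0.59), ([771.0, -101.0, 13.0], 0.55)]
scene nut_top [([567.0, -51.0, 90.0], 0.77)]
scene crank_mid [([520.0, -54.0, 145.0], 0.59)]
scene stand [([569.0, -50.0, -0.0], 0.57)]
top board_grip [([484.0, 318.0, 42.0], 0.91), ([320.0, -216.0, 37.0], 0.91), ([914.0, -81.0, 36.0], 0.77), ([519.0, -56.0, 139.0], 0.2)]
top board_patch [([362.0, -71.0, 17.0], 0.94), ([773.0, -109.0, 16.0], 0.83), ([547.0, 191.0, 18.0], 0.73)]
top nut_top [([563.0, -50.0, 84.0], 0.82), ([548.0, 190.0, 18.0], 0.27)]
top crank_mid [([520.0, -53.0, 141.0], 0.4)]
top stand [([562.0, -50.0, -2.0], 0.87)]
alt turn [ 3.14e+00  0.00e+00 -1.00e-03]
[185.624, 78.506, 73.512, -0.001, 0.001, 0.0] [ 0.45  0.07  1.75 -0.    1.33 -0.  ]
```

{"op": "play_rows", "data": {
  "series": [
    [40, 78, 73, 0, 0, 0, -1],
    [40, 78, 73, 0, 0, 0, -1],
    [40, 78, 73, 0, 0, 0, -1],
    [90, 78, 73, 0, 0, 0, -1],
    [140, 78, 73, 0, 0, 0, -1],
    [186, 78, 73, 0, 0, 0, -1],
    [186, 78, 73, 0, 0, 0, -1],
    [186, 78, 73, 0, 0, 0, -1],
    [186, 78, 73, 0, 0, 0, -1],
    [186, 78, 73, 0, 0, 0, -1]
  ]
}}

```text
t: 4.8
tool_pos: [486.2, 322.0, 102.1]
ee_rot: [-0.158, 0.688, 0.159, 0.691]
contact_force: [0.5, -0.6, 0.7]
grip_width: 92.2
```

Run:
```python
from h import *
print(telemetry.sense()["tool_pos"], row([485,320,21],[0.902,0.431]))
```

```text
alt turn [-3.136e+00  1.000e-03  7.000e-03]
[486.16919815 321.98137996 102.11014863] [81.1, -1.316, -2.265, 0.005, 0.004, -0.001]
```

{"op": "play_rows", "data": {
  "series": [
    [40, -1.3, -2.3, 0.005, 0, 0, -1],
    [70, -1.3, -2.3, 0.005, 0, 0, -1],
    [80, -1.3, -2.3, 0.005, 0, 0, -1],
    [80, -1.3, -2.3, 0.005, 0, 0, -1],
    [80, -1.3, -2.3, 0.005, 0, 0, 1],
    [80, -1.3, -2.3, 0.005, 0, 0, 1],
    [80, -1.3, -2.3, 0.005, 0, 0, 1],
    [80, -1.3, -2.3, 0.005, 0, 0, 1],
    [80, -1.3, -2.3, 0.005, 0, 0, 1],
    [80, -1.3, -2.3, 0.005, 0, 0, 1],
    [80, -1.3, -2.3, 0.005, 0, 0, 1],
    [80, -1.3, -2.3, 0.005, 0, 0, 1]
  ],
  "grip_force": 30
}}

```text
t: 6.0
tool_pos: [482.9, 318.9, 19.3]
ee_rot: [-0.156, 0.69, 0.156, 0.69]
contact_force: [-1.4, -0.6, 0.5]
grip_width: 29.9
```

Run:
```python
from h import *
from rig import eyes, spotter
s=telemetry.sense();print(s["tool_pos"],s["grip_width"])
z=R.from_quat(s["ee_rot"]).as_matrix()[:,2];print(z)
for c in ["scene","top"]:
    eyes.read_camera(c)
    for q in ["board_grip","board_patch"]:
        print(c,q,[(np.round(r["centre"],1).tolist(),round(r["p"],2)) for r in spotter.place_of(c,q)])
```

```text
[482.91062421 318.8691153   19.25822079] 29.853482568280143
[ 9.02185797e-01  4.31347623e-01 -1.28407893e-04]
scene board_grip [([913.2, -82.6, 38.4], 0.96), ([485.0, 319.7, 40.3], 0.85), ([321.4, -206.9, 38.2], 0.76)]
scene board_patch [([356.1, -65.5, 12.8], 0.98), ([548.5, 185.1, 13.9], 0.85), ([775.5, -103.2, 16.3], 0.63)]
top board_grip [([486.6, 319.3, 40.1], 0.95), ([914.5, -81.2, 34.7], 0.75), ([322.4, -211.2, 38.9], 0.73)]
top board_patch [([546.7, 185.8, 16.8], 0.78), ([360.2, -70.4, 15.4], 0.68), ([772.0, -107.4, 15.6], 0.62)]
```

{"op": "play_rows", "data": {
  "series": [
    [0, 0, 0, 0, 0, 0, 1],
    [0, 0, 0, 0, 0, 0, 1],
    [0, 0, 0, 0, 0, 0, 1],
    [0, 0, 0, 0, 0, 0, 1],
    [0, 0, 0, 0, 0, 0, 1]
  ]
}}

```text
t: 6.8
tool_pos: [483.0, 318.9, 19.3]
ee_rot: [-0.156, 0.69, 0.156, 0.69]
contact_force: [0.2, 0.6, 0.2]
grip_width: 0.8
```

Run:
```python
from h import *
from rig import eyes, spotter
s=telemetry.sense();print(s["tool_pos"],s["grip_width"],s["contact_force"])
M=R.from_quat(s["ee_rot"]).as_matrix();print(M.round(3))
for c in ["scene","top"]:
    eyes.read_camera(c)
    for q in ["board_grip","board_patch"]:
        print(c,q,[(np.round(r["centre"],1).tolist(),round(r["p"],2)) for r in spotter.place_of(c,q)])
b=np.array([-M[1,2],M[0,2],0]); print("b",b)  # board +y
P=s["tool_pos"]-145*b; print("patch if centred",P)
for t in ([566,-50.5],):
    print(row([*(s["tool_pos"][:2]+np.array(t)-P[:2]),s["tool_pos"][2]]))
```

```text
[482.95112692 318.88905     19.27459625] 0.756932969648083 [0.21181879 0.55444618 0.22586108]
[[-0.    -0.431  0.902]
 [-0.     0.902  0.431]
 [-1.     0.    -0.   ]]
scene board_grip [([485.0, 322.0, 38.8], 0.97), ([912.1, -85.1, 36.9], 0.94), ([321.3, -208.1, 38.3], 0.73)]
scene board_patch [([549.6, 186.1, 14.8], 0.89), ([770.2, -102.6, 15.3], 0.79), ([358.1, -67.5, 10.7], 0.7)]
top board_grip [([914.7, -81.1, 34.5], 0.78), ([484.3, 323.7, 42.4], 0.56), ([576.8, -242.7, 101.0], 0.34)]
top board_patch [([361.1, -69.9, 18.6], 0.73), ([545.1, 188.3, 17.0], 0.61), ([769.2, -106.2, 17.1], 0.57)]
b [-0.43135176  0.90218383  0.        ]
patch if centred [545.49713178 188.0723949   19.27459625]
[0.025, -224.079, -84.456, 0.0, 0.0, 0.0]
```

Run:
```python
from rig import eyes
import cv2, numpy as np
a,d=eyes.read_camera("top"); b,_=eyes.read_camera("scene")
A=cv2.resize(a[150:280,80:260],None,fx=3,fy=3,interpolation=3); B=cv2.resize(b[110:270,220:380],None,fx=2.4,fy=2.4,interpolation=3)
h=390; A=cv2.resize(A,(400,h)); B=cv2.resize(B,(390,h)); cv2.imwrite("pics/g1.png",np.hstack([A,B]))
```

```text
(no output)
```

View pics/g1.png

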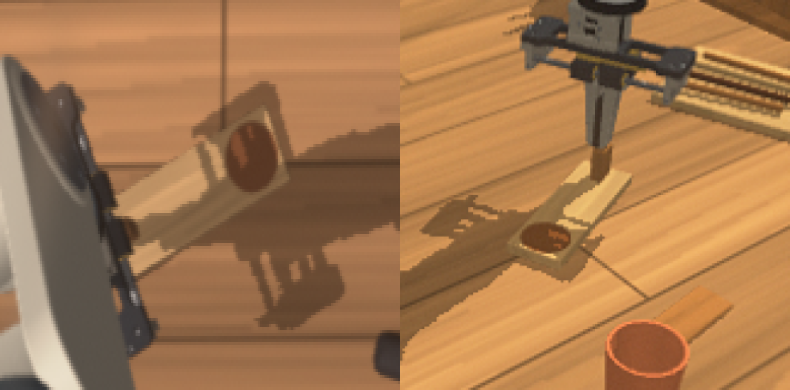

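```bash
cat >> h.py <<'E'
from rig import eyes
def cam(c):
    k=eyes.calibration(c); return k, R.from_quat(k["attitude"]).as_matrix(), np.array(k["position"])
def proj(c,P):
    k,M,t=cam(c); q=(np.atleast_2d(P)-t)@M; s=q[:,:2]/q[:,2:]; s=s*(1+k["k1"]*(s**2).sum(1,keepdims=True))
    return s*[k["fx"],k["fy"]]+[k["cx"],k["cy"]]
def cloud(c,d):
    k,M,t=cam(c); v,u=np.mgrid[:384,:512]; a=np.stack([(u-k["cx"])/k["fx"],(v-k["cy"])/k["fy"]],-1); s=a.copy()
    for _ in range(8): s=a/(1+k["k1"]*(s**2).sum(-1,keepdims=True))
    return np.concatenate([s,np.ones((384,512,1))],-1)*d[...,None]@M.T+t
E
python3 - <<'E'
from h import *
s=telemetry.sense(); b=np.array([-.431,.902,0]);T=s["tool_pos"]
for c in ["scene","top"]:
    print(c,proj(c,[T,T+[0,0,60],[485,320,56],[485,320,14],[547,188,14]]).round(1))
    p,d=eyes.read_camera(c); X=cloud(c,d); 
    L=(X-[485,320,0])@np.array([[.902,.431,0],b,[0,0,1.]]).T
    m=(abs(L[...,0])<14)&(abs(L[...,1])<60)&(L[...,2]>20)&(L[...,2]<140)&(d>0)
    pts=L[m]; print(len(pts))
    for z0 in range(20,140,10):
        q=pts[(pts[:,2]>=z0)&(pts[:,2]<z0+10)]
        if len(q): print(z0,len(q),q.min(0).round(),q.max(0).round())
E
```

```text
scene [[299.6 179.2]
 [301.3 161.5]
 [301.4 168.7]
 [300.2 180.9]
 [278.6 206.4]]
344
20 23 [ -1. -20.  20.] [13. 10. 30.]
30 24 [ -2. -19.  31.] [13. 10. 40.]
40 28 [ -4. -20.  40.] [13.  8. 49.]
50 27 [ -6. -17.  50.] [12. 14. 60.]
60 31 [-14. -15.  61.] [13.  5. 70.]
70 33 [-14. -15.  70.] [14.  9. 80.]
80 33 [-14. -15.  80.] [14.  4. 90.]
90 27 [-14. -16.  91.] [ 14.   6. 100.]
100 30 [-14. -15. 100.] [ 12.  -8. 110.]
110 31 [-14. -15. 110.] [ 13.   4. 120.]
120 33 [-14. -18. 120.] [ 13.   9. 130.]
130 24 [-12. -14. 130.] [ 14.   0. 139.]
top [[136.2 229.7]
 [129.1 228.6]
 [131.5 228.1]
 [136.3 229. ]
 [193.2 201.8]]
38
20 10 [ -6. -16.  21.] [ 7. -6. 29.]
30 6 [ -6. -16.  31.] [  6. -10.  37.]
40 8 [ -6. -17.  41.] [  8. -14.  49.]
50 14 [ -6. -16.  52.] [  9. -13.  58.]
```

Run:
```python
from h import *
import cv2
b=np.array([-.431,.902,0])
s=telemetry.sense(); print(s["joint_positions"].round(3),s["tool_pos"],s["grip_width"])
p,d=eyes.read_camera("scene"); X=cloud("scene",d)
L=(X-[485,320,0])@np.array([[.902,.431,0],b,[0,0,1.]]).T
m=(abs(L[...,0])<60)&(abs(L[...,1])<40)&(L[...,2]>16)&(L[...,2]<140)&(d>0)
for z0 in range(16,140,6):
    k=m&(L[...,2]>=z0)&(L[...,2]<z0+6); q=L[k]
    if len(q): print(z0,len(q),q.min(0).round(),q.max(0).round(), p[k].mean(0).round())
c=p[140:200,265:335]; cv2.imwrite("pics/g2.png",cv2.resize(c,None,fx=9,fy=9,interpolation=0))
```

```text
[0.581 0.474 1.853 0.    0.815 0.135] [482.94752919 318.88863762  19.28308314] 0.6890232915228915
16 15 [-22. -39.  16.] [28.  7. 21.] [ 59. 102. 142.]
22 16 [ -2. -18.  22.] [13.  5. 28.] [ 42.  75. 111.]
28 15 [ -2. -17.  28.] [13. 11. 34.] [ 45.  80. 116.]
34 14 [ -4. -17.  34.] [13.  9. 39.] [ 46.  80. 117.]
40 16 [ -4. -17.  40.] [13.  8. 46.] [ 43.  78. 116.]
46 14 [  0. -19.  46.] [13.  7. 52.] [ 42.  77. 114.]
52 21 [ -3. -18.  52.] [12. 11. 58.] [ 50.  89. 131.]
58 14 [-14. -12.  59.] [12.  5. 64.] [61. 78. 95.]
64 21 [-14. -13.  64.] [12.  3. 70.] [ 71.  88. 102.]
70 16 [-13. -14.  70.] [13.  3. 75.] [ 71.  86. 100.]
76 24 [-14. -15.  76.] [13.  5. 81.] [66. 83. 97.]
82 23 [-15. -14.  82.] [15.  9. 88.] [70. 86. 99.]
88 22 [-15. -14.  88.] [14.  6. 94.] [70. 85. 98.]
94 23 [-15. -14.  94.] [ 16.   3. 100.] [68. 83. 94.]
100 29 [-16. -15. 100.] [ 16.   8. 106.] [72. 87. 99.]
106 20 [-17. -13. 107.] [ 16.   7. 112.] [73. 88. 99.]
112 23 [-18. -15. 112.] [ 17.   6. 118.] [73. 87. 98.]
118 33 [-17. -14. 118.] [ 17.  10. 124.] [70. 83. 95.]
124 31 [-18. -16. 124.] [ 18.  10. 130.] [ 78.  93. 103.]
130 25 [-19. -15. 130.] [ 19.   3. 136.] [ 78.  92. 103.]
136 11 [-18. -16. 136.] [ 17. -11. 140.] [ 76.  91. 101.]
```

View pics/g2.png

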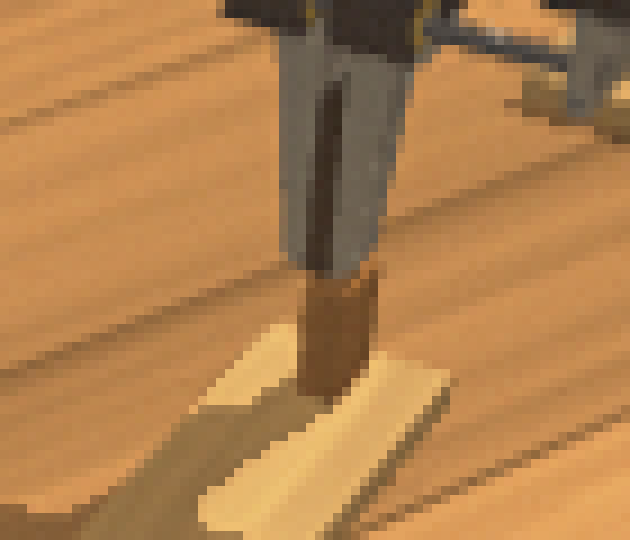

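The fingers shut on nothing. The picture shows their tips just above the grip's top (about z 57), although the telemetry gives TCP z 19. I'll raise the arm and measure the tips directly.

{"op": "play_rows", "data": {
  "series": [
    [-30, 0, 0, 0, 0, 0, 1],
    [-60, 0, 0, 0, 0, 0, 1],
    [-60, 0, 0, 0, 0, 0, 1],
    [-60, 0, 0, 0, 0, 0, 1],
    [-60, 0, 0, 0, 0, 0, 1]
  ]
}}

```text
t: 7.85
tool_pos: [482.3, 318.4, 78.3]
ee_rot: [-0.157, 0.69, 0.156, 0.689]
contact_force: [0.1, 0.3, -0.5]
grip_width: 0.5
```

Run:
```python
from h import *
import cv2
b=np.array([-.431,.902,0])
s=telemetry.sense(); print(s["tool_pos"],s["grip_width"])
p,d=eyes.read_camera("scene"); X=cloud("scene",d)
L=(X-[485,320,0])@np.array([[.902,.431,0],b,[0,0,1.]]).T
m=(abs(L[...,0])<60)&(abs(L[...,1])<40)&(L[...,2]>16)&(L[...,2]<150)&(d>0)
for z0 in range(46,150,6):
    k=m&(L[...,2]>=z0)&(L[...,2]<z0+6); q=L[k]
    if len(q): print(z0,len(q),q.min(0).round(),q.max(0).round(), p[k].mean(0).round())
print(proj("scene",[s["tool_pos"],s["tool_pos"]+[0,0,38]]))
c=p[120:200,255:345]; cv2.imwrite("pics/g3.png",cv2.resize(c,None,fx=7,fy=7,interpolation=0))
```

```text
[482.26699137 318.42507654  78.31615866] 0.5252311399050215
46 13 [ -1. -19.  47.] [13.  8. 52.] [ 43.  77. 114.]
52 32 [ -2. -18.  52.] [13. 12. 57.] [ 58. 111. 169.]
112 3 [ -5. -11. 118.] [  7.  -9. 118.] [57. 77. 98.]
118 16 [-12. -14. 118.] [ 11.   7. 124.] [66. 81. 94.]
124 20 [-13. -14. 124.] [ 11.   5. 130.] [68. 83. 95.]
130 20 [-12. -13. 130.] [ 13.   2. 136.] [65. 79. 91.]
136 24 [-13. -14. 136.] [ 13.   5. 142.] [70. 84. 97.]
142 19 [-14. -13. 142.] [ 13.   4. 148.] [70. 85. 97.]
148 10 [-16. -13. 148.] [ 14.   1. 150.] [68. 85. 98.]
[[301.00531217 161.78504202]
 [302.12291167 150.04234764]]
```

View pics/g3.png

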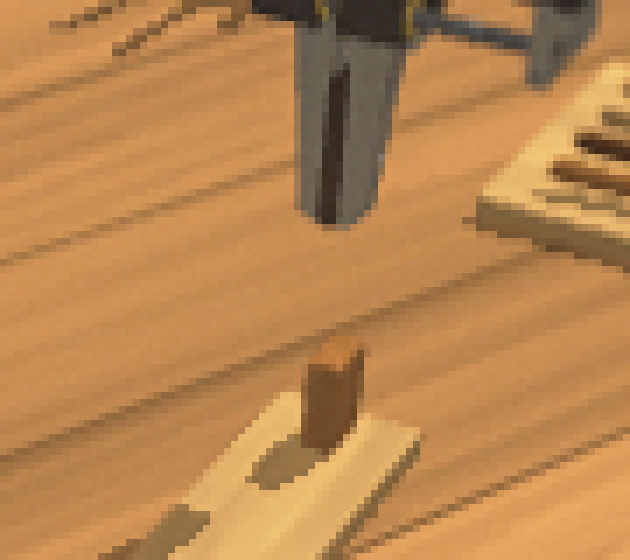

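The tips measure z 118 where the telemetry says 78.3, so the real fingertips sit about 39 mm above the reported TCP. I'll allow for that in every move from here. The grip is also about 5 mm to +jaw of the fingers.

{"op": "play_rows", "data": {
  "series": [
    [0, 0, 5, 0, 0, 0, -1],
    [0, 0, 5, 0, 0, 0, -1],
    [0, 0, 5, 0, 0, 0, -1],
    [0, 0, 5, 0, 0, 0, -1],
    [0, 0, 5, 0, 0, 0, -1],
    [0, 0, 5, 0, 0, 0, -1],
    [0, 0, 5, 0, 0, 0, -1],
    [0, 0, 5, 0, 0, 0, -1],
    [0, 0, 5, 0, 0, 0, -1],
    [0, 0, 5, 0, 0, 0, -1],
    [40, 0, 5, 0, 0, 0, -1],
    [60, 0, 5, 0, 0, 0, -1],
    [80, 0, 5, 0, 0, 0, -1],
    [90, 0, 5, 0, 0, 0, -1],
    [95, 0, 5, 0, 0, 0, -1],
    [95, 0, 5, 0, 0, 0, -1],
    [95, 0, 5, 0, 0, 0, -1]
  ]
}}

```text
t: 9.6
tool_pos: [488.0, 321.4, -14.9]
ee_rot: [-0.156, 0.689, 0.157, 0.69]
contact_force: [0.2, -0.5, 0.0]
grip_width: 92.1
```

Run:
```python
from h import *
b=np.array([-.431,.902,0])
s=telemetry.sense(); print(s["tool_pos"],s["grip_width"])
p,d=eyes.read_camera("scene"); X=cloud("scene",d)
L=(X-[485,320,0])@np.array([[.902,.431,0],b,[0,0,1.]]).T
m=(abs(L[...,0])<90)&(abs(L[...,1])<40)&(L[...,2]>5)&(L[...,2]<70)&(d>0)
g=m&(p.max(-1).astype(int)-p.min(-1)<45)
for z0 in range(5,70,5):
    k=g&(L[...,2]>=z0)&(L[...,2]<z0+5); q=L[k]
    if len(q): print(z0,len(q),q.min(0).round(),q.max(0).round(), p[k].mean(0).round(), np.sort(q[:,0]).round().astype(int))
```

```text
[488.04936571 321.4254713  -14.93700821] 92.10825154957683
20 3 [ 51. -11.  23.] [55. -7. 24.] [49. 66. 84.] [51 53 55]
25 11 [-51. -14.  25.] [58.  5. 30.] [56. 69. 83.] [-51 -49 -48 -46 -46 -43 -43 -42 -41  52  58]
30 17 [-52. -15.  30.] [64.  2. 35.] [67. 82. 95.] [-52 -50 -49 -45 -44 -42 -42 -42  55  55  57  57  59  61  62  63  64]
35 21 [-52. -15.  35.] [65. 11. 40.] [63. 79. 93.] [-52 -52 -49 -46 -46 -43 -43 -42 -41 -41  52  53  53  55  58  60  60  63
  63  64  65]
40 18 [-52. -13.  41.] [65.  8. 45.] [60. 75. 89.] [-52 -50 -48 -43 -43 -43 -43 -42 -42 -42  52  53  57  60  63  64  64  65]
45 21 [-52. -13.  46.] [65.  8. 50.] [66. 82. 95.] [-52 -52 -49 -49 -48 -47 -43 -42 -42 -42 -41  52  54  55  56  57  59  60
  62  62  65]
50 18 [-53. -13.  50.] [66.  5. 55.] [68. 83. 95.] [-53 -53 -51 -47 -43 -43 -42 -42  52  57  58  62  63  65  65  65  65  66]
55 19 [-54. -13.  55.] [66.  2. 60.] [66. 81. 93.] [-54 -51 -49 -48 -48 -44 -43 -42 -40 -40  53  54  55  56  58  61  61  63
  66]
60 21 [-54. -13.  60.] [67.  4. 65.] [63. 78. 92.] [-54 -52 -52 -47 -44 -42 -42 -41 -41 -41  52  52  55  57  58  60  64  66
  67  67  67]
65 17 [-54. -14.  65.] [67.  4. 70.] [62. 77. 90.] [-54 -53 -47 -45 -44 -43 -43 -42 -40  51  54  57  60  63  66  67  67]
```

{"op": "play_rows", "data": {
  "series": [
    [1, 0, 0, 0, 0, 0, 1],
    [1, 0, 0, 0, 0, 0, 1],
    [1, 0, 0, 0, 0, 0, 1],
    [1, 0, 0, 0, 0, 0, 1],
    [1, 0, 0, 0, 0, 0, 1],
    [1, 0, 0, 0, 0, 0, 1],
    [1, 0, 0, 0, 0, 0, 1],
    [1, 0, 0, 0, 0, 0, 1],
    [1, 0, 0, 0, 0, 0, 1],
    [1, 0, 0, 0, 0, 0, 1],
    [1, 0, 0, 0, 0, 0, 1],
    [1, 0, 0, 0, 0, 0, 1],
    [1, 0, 0, 0, 0, 0, 1],
    [1, 0, 0, 0, 0, 0, 1]
  ],
  "grip_force": 30
}}

```text
t: 11.05
tool_pos: [487.5, 321.0, -16.7]
ee_rot: [-0.156, 0.69, 0.156, 0.69]
contact_force: [0.9, 0.7, 1.1]
grip_width: 15.8
```

```bash
cat > pl.py <<'E'
from h import *
from rig import spotter
def look(qs):
    for c in ["scene","top"]:
        eyes.read_camera(c)
        for q in qs: print(c,q,[(np.round(r["centre"],1).tolist(),round(r["p"],2)) for r in spotter.place_of(c,q)])
E
python3 - <<'E'
from pl import *
import cv2
s=telemetry.sense();print(s["tool_pos"],s["grip_width"],s["contact_force"]); look(["board_patch","board_grip","nut_top","stand"])
M=R.from_quat(s["ee_rot"]).as_matrix(); b=np.array([-M[1,2],M[0,2]]); print("b",b)
# leather disc from depth+outline, fit centre
for c in ["scene","top"]:
    p,d=eyes.read_camera(c); X=cloud(c,d)
    for r in spotter.outline_of(c,"board_patch"):
        q=X[r["pixels"]]; print(c,"patch outl",q.mean(0).round(1),q.min(0).round(),q.max(0).round(),round(r["p"],2))
    m=(np.hypot(X[...,0]-566,X[...,1]+51)<80)&(X[...,2]>83)&(X[...,2]<175)
    for lo,hi in [(80,95),(95,108),(108,118),(118,175)]:
        q=X[m&(X[...,2]>lo)&(X[...,2]<hi)]
        if len(q): print(c,lo,len(q),q.min(0).round(),q.max(0).round(),q.mean(0).round())
E
```

```text
[487.46127441 321.01950567 -16.7233573 ] 15.758068189189695 [0.90245994 0.73129185 1.07952417]
scene board_patch [([549.1, 185.6, 13.0], 0.98), ([357.6, -70.0, 12.1], 0.7), ([772.2, -100.1, 16.6], 0.58), ([567.4, -53.8, 91.6], 0.35)]
scene board_grip [([914.8, -85.1, 39.3], 0.67), ([319.8, -209.0, 38.0], 0.66), ([483.1, 323.3, 36.6], 0.62)]
scene nut_top [([568.2, -54.0, 89.4], 0.88)]
scene stand [([569.4, -47.2, -3.4], 0.8), ([485.4, 323.2, 39.8], 0.17)]
top board_patch [([359.0, -71.7, 19.1], 0.97), ([770.7, -108.1, 14.3], 0.82), ([551.9, 190.1, 15.8], 0.56)]
top board_grip [([319.4, -213.8, 39.8], 0.92), ([911.1, -82.2, 38.3], 0.89), ([484.1, 319.3, 40.3], 0.8)]
top nut_top [([565.3, -49.9, 80.8], 0.8), ([792.2, 102.1, -4.9], 0.72), ([391.3, 38.2, -4.9], 0.18)]
top stand [([562.6, -49.4, 1.6], 0.61)]
b [-0.43135096  0.90218421]
scene patch outl [ 853.7 -100.    18.6] [ 732. -386.   -4.] [1205.  -49.  657.] 0.79
scene patch outl [ 352.1 -121.4   20.3] [ 228. -386.   -4.] [1205.  -31.  657.] 0.75
scene patch outl [ 565.4 -237.1  138.7] [ 307. -386.   -3.] [1205. -112.  657.] 0.25
scene 80 260 [ 545. -130.   83.] [596. -25.  94.] [574. -66.  85.]
scene 95 53 [512. -70.  95.] [587. -38. 108.] [568. -60. 104.]
scene 108 254 [506. -71. 108.] [587. -34. 118.] [555. -54. 112.]
scene 118 138 [516. -62. 118.] [532. -46. 166.] [526. -56. 144.]
top patch outl [525.2 237.2  17.7] [435.  47.  -4.] [ 587.  326. 1074.] 0.93
top patch outl [834.9 -93.2  19.7] [ 435. -141.   -4.] [ 941.   47. 1074.] 0.8
top patch outl [ 342.2 -135.4   24.4] [ 286. -241.   -0.] [ 435.   47. 1074.] 0.7
top 80 481 [ 541. -130.   83.] [592. -24.  91.] [567. -82.  85.]
top 95 11 [505. -66. 102.] [559. -33. 108.] [533. -45. 106.]
top 108 400 [504. -69. 108.] [583. -32. 117.] [550. -51. 113.]
top 118 72 [512. -64. 118.] [556. -45. 168.] [519. -52. 156.]
```

{"op": "play_rows", "data": {
  "series": [
    [0, -15, -6, 0, 0, 0, 1],
    [0, -30, -12, 0, 0, 0, 1],
    [0, -45, -18, 0, 0, 0, 1],
    [0, -60, -23, 0, 0, 0, 1],
    [0, -75, -29, 0, 0, 0, 1],
    [0, -90, -35, 0, 0, 0, 1],
    [0, -105, -41, 0, 0, 0, 1],
    [0, -120, -47, 0, 0, 0, 1],
    [0, -135, -52, 0, 0, 0, 1],
    [0, -150, -58, 0, 0, 0, 1],
    [0, -165, -64, 0, 0, 0, 1],
    [0, -180, -70, 0, 0, 0, 1],
    [0, -195, -76, 0, 0, 0, 1],
    [0, -205, -80, 0, 0, 0, 1],
    [0, -214, -83, 0, 0, 0, 1],
    [0, -223, -87, 0, 0, 0, 1],
    [0, -223, -87, 0, 0, 0, 1],
    [0, -223, -87, 0, 0, 0, 1]
  ]
}}

```text
t: 13.55
tool_pos: [505.2, 82.2, -16.7]
ee_rot: [-0.156, 0.69, 0.156, 0.69]
contact_force: [-0.9, -0.6, -2.2]
grip_width: 15.7
```

Run:
```python
from pl import *
import cv2
s=telemetry.sense();print(s["tool_pos"],s["grip_width"],s["contact_force"]); look(["board_patch","board_grip","nut_top","stand","crank_mid"])
M=R.from_quat(s["ee_rot"]).as_matrix(); b=np.array([-M[1,2],M[0,2],0]); a=np.array([M[0,2],M[1,2],0])
# board edges: top-face points (z 8..20) in the board frame about the nominal patch
o=np.array([566,-50.5,0])
for c in ["scene","top"]:
    p,d=eyes.read_camera(c); X=cloud(c,d); L=(X-o)@np.array([a,b,[0,0,1.]]).T
    m=(d>0)&(L[...,2]>9)&(L[...,2]<19)&(abs(L[...,0])<60)&(L[...,1]>-60)&(L[...,1]<200)
    q=L[m]; print(c,len(q),"x",np.percentile(q[:,0],[1,99]).round(1),"y",np.percentile(q[:,1],[.5,99.5]).round(1))
    for y0 in range(20,180,20):
        k=q[(q[:,1]>y0)&(q[:,1]<y0+20)]
        if len(k)>5: print(y0,k[:,0].min().round(1),k[:,0].max().round(1))
    cv2.imwrite(f"pics/u_{c}.png",p)
a=cv2.imread("pics/u_top.png")[130:260,190:350]; b=cv2.imread("pics/u_scene.png")[150:290,130:310]
cv2.imwrite("pics/u.png",np.hstack([cv2.resize(a,(400,325)),cv2.resize(b,(400,325))]))
```

```text
[505.15027058  82.24189829 -16.74228871] 15.726619730878559 [-0.89587652 -0.63422924 -2.17367503]
scene board_patch [([567.1, -52.6, 12.1], 0.94), ([360.2, -67.6, 12.6], 0.9), ([771.7, -104.1, 14.7], 0.85)]
scene board_grip [([908.6, -83.1, 35.9], 0.7), ([317.4, -207.9, 38.8], 0.68), ([501.9, 82.6, 41.1], 0.65)]
scene nut_top [([566.4, -54.2, 91.8], 0.76)]
scene stand [([570.2, -48.2, -0.1], 0.82), ([793.1, 101.9, 1.0], 0.22)]
scene crank_mid [([519.5, -55.4, 144.4], 0.64)]
top board_patch [([772.5, -106.1, 17.0], 0.92), ([362.0, -70.5, 17.5], 0.71), ([564.1, -46.6, 15.6], 0.64)]
top board_grip [([320.3, -210.7, 40.3], 0.78), ([912.1, -82.4, 36.1], 0.67)]
top nut_top [([565.3, -48.8, 83.8], 0.56), ([570.6, -44.0, 1.9], 0.32)]
top stand [([563.3, -46.9, -1.0], 0.94)]
top crank_mid [([522.5, -55.2, 141.7], 0.62)]
scene 952 x [-26.6  37. ] y [-30.9 166.3]
20 8.2 36.6
40 -3.6 37.0
60 -21.0 37.0
80 -26.5 36.8
100 -28.4 36.9
120 -28.2 37.7
140 -26.9 37.4
160 15.6 37.3
top 397 x [-30.9  34.1] y [-25.4  58.3]
20 -31.0 34.1
40 -31.0 29.8
```

View pics/u.png

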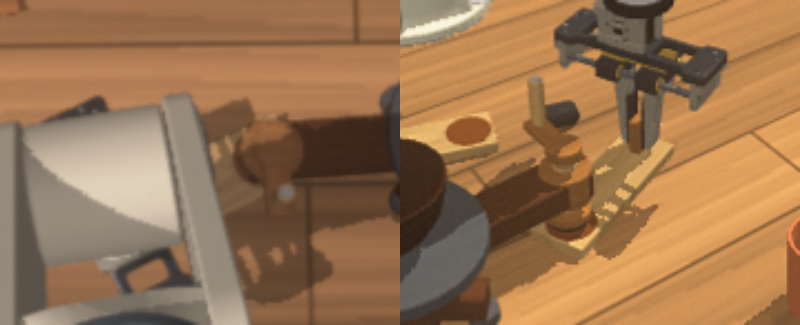

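Both cameras put the patch within about 3 mm of the nut centre, and the board lies flat under the clear foot. Now I'll release it, rise and move over the crank handle.

{"op": "play_rows", "data": {
  "series": [
    [0, 0, 0, 0, 0, 0, -1],
    [0, 0, 0, 0, 0, 0, -1],
    [0, 0, 0, 0, 0, 0, -1],
    [0, 0, 0, 0, 0, 0, -1],
    [0, 0, 0, 0, 0, 0, -1],
    [0, 0, 0, 0, 0, 0, -1],
    [-50, 0, 0, 0, 0, 0, -1],
    [-100, 0, 0, 0, 0, 0, -1],
    [-150, 0, 0, 0, 0, 0, -1],
    [-165, 0, 0, 0, 0, 0, -1],
    [-165, 0, 0, 0, 0, 0, -1],
    [-165, 0, 0, 0, 0, 0, -1]
  ]
}}

```text
t: 15.45
tool_pos: [504.7, 82.2, 147.6]
ee_rot: [-0.156, 0.69, 0.156, 0.689]
contact_force: [-0.3, 0.9, 0.1]
grip_width: 91.8
```

Run:
```python
from pl import *
s=telemetry.sense();print(s["tool_pos"],s["grip_width"],s["contact_force"]); look(["board_patch","stand"])
print(row([522,-54,148]),row([522,-54,88]))
```

```text
[504.67794818  82.24062623 147.6496292 ] 91.75675606217587 [-0.33977489  0.92703393  0.1312487 ]
scene board_patch [([774.3, -101.1, 14.5], 0.85), ([362.6, -69.1, 10.9], 0.7), ([568.6, -50.4, 14.1], 0.65), ([792.5, 104.2, -0.8], 0.18)]
scene stand [([570.3, -47.3, -2.0], 0.94)]
top board_patch [([770.7, -107.7, 15.7], 0.91), ([360.3, -70.1, 17.1], 0.77), ([564.2, -49.2, 17.5], 0.7)]
top stand [([563.0, -47.9, -0.5], 0.89), ([794.6, 101.5, -3.2], 0.57)]
[-0.924, -130.462, -42.947, 0.0, 0.0, 0.0] [59.076, -130.5, -42.821, 0.0, 0.0, 0.0]
```

{"op": "play_rows", "data": {
  "series": [
    [0, -45, -15, 0, 0, 0, -1],
    [0, -90, -30, 0, 0, 0, -1],
    [0, -130, -43, 0, 0, 0, -1],
    [0, -130, -43, 0, 0, 0, -1],
    [0, -130, -43, 0, 0, 0, -1],
    [0, -130, -43, 0, 0, 0, -1]
  ]
}}

```text
t: 16.35
tool_pos: [522.1, -52.7, 147.8]
ee_rot: [-0.156, 0.69, 0.157, 0.689]
contact_force: [0.3, 0.3, -0.6]
grip_width: 91.5
```

Run:
```python
from pl import *
s=telemetry.sense();print(s["tool_pos"],s["grip_width"])
M=R.from_quat(s["ee_rot"]).as_matrix(); a=M[:,2]; b=M[:,1]
p,d=eyes.read_camera("scene"); X=cloud("scene",d); L=(X-s["tool_pos"])@np.array([a,b,[0,0,1.]]).T
g=(d>0)&(abs(L[...,0])<75)&(abs(L[...,1])<30)
for z0 in range(114,210,8):
    k=g&(X[...,2]>=z0)&(X[...,2]<z0+8); q=L[k]
    if len(q): print(z0,len(q),"y",q[:,1].min().round(),q[:,1].max().round(),"x",np.unique(q[:,0].round().astype(int)))
```

```text
[522.08328799 -52.73079985 147.83880958] 91.54641763622617
114 21 y -29.0 4.0 x [-3 -1  0  1  2  3  4  5  6  7  8 57]
122 19 y -9.0 -0.0 x [-6 -3 -2 -1  0  2  4  5  6  7  8]
130 19 y -9.0 2.0 x [-5 -4 -2 -1  0  1  2  3  4  5  6]
138 21 y -10.0 -1.0 x [-5 -4 -3 -1  0  1  2  3  4  5  6  7  8]
146 26 y -9.0 3.0 x [-8 -7 -4 -2 -1  0  1  2  3  4  5  6  7  9]
154 19 y -10.0 -0.0 x [-7 -6 -3 -2 -1  0  1  2  3  4  5  6  7]
162 24 y -10.0 5.0 x [-6 -5 -4 -3 -2 -1  0  1  2  3  5  6]
178 2 y -10.0 -9.0 x [-54  54]
186 44 y -12.0 8.0 x [-55 -54 -53 -50 -49 -48 -47 -46 -45 -44  47  48  50  52  53  55  57  58
  59  60]
194 63 y -14.0 9.0 x [-57 -55 -52 -51 -50 -49 -48 -47 -46 -45 -44  48  49  50  51  52  53  54
  55  56  57  58  59  60  61  62]
202 60 y -12.0 11.0 x [-56 -55 -54 -53 -52 -51 -50 -48 -47 -46 -45 -44  48  49  51  52  53  55
  56  57  58  59  60  61  62]
```

{"op": "play_rows", "data": {
  "series": [
    [30, 0, -1, 0, 0, 0, -1],
    [50, 0, -1, 0, 0, 0, 1],
    [57, 0, -1, 0, 0, 0, 1],
    [57, 0, -1, 0, 0, 0, 1],
    [57, 0, -1, 0, 0, 0, 1],
    [57, 0, -1, 0, 0, 0, 1],
    [57, 0, -1, 0, 0, 0, 1],
    [57, 0, -1, 0, 0, 0, 1],
    [57, 0, -1, 0, 0, 0, 1],
    [57, 0, -1, 0, 0, 0, 1],
    [57, 0, -1, 0, 0, 0, 1],
    [57, 0, -1, 0, 0, 0, 1],
    [57, 0, -1, 0, 0, 0, 1],
    [57, 0, -1, 0, 0, 0, 1]
  ],
  "grip_force": 20
}}

```text
t: 17.8
tool_pos: [521.0, -54.0, 91.3]
ee_rot: [-0.156, 0.69, 0.156, 0.689]
contact_force: [-4.9, -1.2, 5.0]
grip_width: 15.8
```

```bash
cat > arc.py <<'E'
from h import *
import sys,json
# rows for crank arc: python3 arc.py cx cy dtheta step  (clockwise from above, 2 mm/rad down), radius kept from the measured TCP
cx,cy,dth,n=float(sys.argv[1]),float(sys.argv[2]),float(sys.argv[3]),int(sys.argv[4])
s=telemetry.sense(); M=R.from_quat(s["ee_rot"]).as_matrix(); v=s["tool_pos"][:2]-[cx,cy]
print("r",np.hypot(*v).round(1),"ang",np.arctan2(v[1],v[0]).round(3),s["tool_pos"].round(1),"F",s["contact_force"].round(1),"w",s["grip_width"].round(1))
for i in range(1,n+1):
    t=-dth*i/n; w=np.array([v[0]*np.cos(t)-v[1]*np.sin(t),v[0]*np.sin(t)+v[1]*np.cos(t)])
    q=M.T@np.r_[w-v,2*t]; print([round(x,1) for x in q],end=" ")
print()
u=np.array([v[1],-v[0]])/np.hypot(*v); f=s["contact_force"][:2]; print("F along cw",(f@u).round(2),"radial",(f@v/np.hypot(*v)).round(2))
E
python3 arc.py 567.2 -51.6 0.6 6
```

```text
Traceback (most recent call last):
  File "arc.py", line 6, in <module>
    print("r",np.hypot(*v).round(1),"ang",np.arctan2(v[1],v[0]).round(3),s["tool_pos"].round(1),"F",s["contact_force"].round(1),"w",s["grip_width"].round(1))
                                                                                                                                    ^^^^^^^^^^^^^^^^^^^^^
AttributeError: 'float' object has no attribute 'round'
```

```bash
sed -i 's/s\["grip_width"\].round(1)/round(s["grip_width"],1)/' arc.py; python3 arc.py 565.9 -51.7 0.6 6
```

```text
r 45.0 ang -3.09 [521.  -54.   91.3] F [-4.9 -1.2  5. ] w 15.8
[np.float64(0.2), np.float64(4.1), np.float64(1.9)] [np.float64(0.4), np.float64(7.9), np.float64(4.3)] [np.float64(0.6), np.float64(11.5), np.float64(7.0)] [np.float64(0.8), np.float64(14.8), np.float64(10.0)] [np.float64(1.0), np.float64(17.8), np.float64(13.4)] [np.float64(1.2), np.float64(20.4), np.float64(17.0)] 
F along cw -0.91 radial 4.96
```

{"op": "play_rows", "data": {
  "series": [
    [0.2, 4.1, 1.5, 0, 0, 0, 1],
    [0.4, 7.9, 3.8, 0, 0, 0, 1],
    [0.6, 11.5, 6.5, 0, 0, 0, 1],
    [0.8, 14.8, 9.5, 0, 0, 0, 1],
    [1, 17.8, 13, 0, 0, 0, 1],
    [1.2, 20.4, 16.5, 0, 0, 0, 1],
    [1.2, 20.4, 16.5, 0, 0, 0, 1]
  ]
}}

```text
t: 18.5
tool_pos: [528.1, -27.6, 90.0]
ee_rot: [-0.156, 0.689, 0.157, 0.69]
contact_force: [-2.1, 3.2, 3.4]
grip_width: 15.7
```

```bash
sed -i 's/print(\[round(x,1) for x in q\],end=" ")/print([round(float(x),1) for x in q],end=" ")/' arc.py; python3 arc.py 565.5 -51.7 0.6 6
```

```text
r 44.5 ang 2.569 [528.1 -27.6  90. ] F [-2.1  3.2  3.4] w 15.7
[0.2, 2.1, 3.9] [0.4, 3.9, 8.0] [0.6, 5.2, 12.2] [0.8, 6.1, 16.6] [1.0, 6.5, 21.0] [1.2, 6.5, 25.5] 
F along cw 1.53 radial 3.48
```

{"op": "play_rows", "data": {
  "series": [
    [0.2, 2.4, 3.8, 0, 0, 0, 1],
    [0.4, 4.4, 8, 0, 0, 0, 1],
    [0.6, 5.9, 12.2, 0, 0, 0, 1],
    [0.8, 6.9, 16.6, 0, 0, 0, 1],
    [1, 7.3, 21, 0, 0, 0, 1],
    [1.2, 7.4, 25.5, 0, 0, 0, 1]
  ]
}}

```text
t: 19.1
tool_pos: [547.9, -10.5, 88.9]
ee_rot: [-0.156, 0.69, 0.156, 0.69]
contact_force: [-2.4, -0.3, 2.7]
grip_width: 15.3
```

```bash
python3 arc.py 565.5 -51.7 0.4 4; python3 arc.py 565 -52.5 0.2 2
```

```text
r 44.8 ang 1.974 [547.9 -10.5  88.9] F [-2.4 -0.3  2.7] w 15.3
[0.2, -0.4, 4.5] [0.4, -1.3, 8.9] [0.6, -2.6, 13.1] [0.8, -4.3, 17.3] 
F along cw -2.32 radial 0.72
r 45.3 ang 1.957 [547.9 -10.5  88.9] F [-2.4 -0.3  2.7] w 15.3
[0.2, -0.5, 4.5] [0.4, -1.4, 8.9] 
F along cw -2.33 radial 0.68
```

{"op": "play_rows", "data": {
  "series": [
    [0.2, -0.4, 4.5, 0, 0, 0, 1],
    [0.4, -1.3, 8.9, 0, 0, 0, 1]
  ]
}}

```text
t: 19.3
tool_pos: [556.5, -7.9, 88.5]
ee_rot: [-0.156, 0.69, 0.156, 0.69]
contact_force: [-0.5, 1.0, 1.6]
grip_width: 15.4
```

```bash
python3 arc.py 565.5 -51.7 0.2 2
```

```text
r 44.7 ang 1.773 [556.5  -7.9  88.5] F [-0.5  1.   1.6] w 15.4
[0.2, -1.3, 4.3] [0.4, -3.0, 8.4] 
F along cw -0.33 radial 1.1
```

{"op": "play_rows", "data": {
  "series": [
    [0.1, -0.6, 2.2, 0, 0, 0, 1],
    [0.2, -1.2, 4.3, 0, 0, 0, 1],
    [0.3, -2.1, 6.4, 0, 0, 0, 1],
    [0.4, -2.9, 8.4, 0, 0, 0, 1]
  ]
}}

```text
t: 19.7
tool_pos: [565.1, -7.0, 88.1]
ee_rot: [-0.156, 0.69, 0.156, 0.69]
contact_force: [-1.8, 2.7, 2.7]
grip_width: 15.8
```

```bash
python3 arc.py 565.5 -51.7 0.2 4
```

```text
r 44.7 ang 1.581 [565.1  -7.   88.1] F [-1.8  2.7  2.7] w 15.8
[0.1, -1.0, 2.0] [0.2, -2.1, 4.0] [0.3, -3.3, 5.8] [0.4, -4.6, 7.7] 
F along cw -1.77 radial 2.67
```

{"op": "play_rows", "data": {
  "series": [
    [0.1, -0.8, 2.1, 0, 0, 0, 1],
    [0.2, -1.9, 4.1, 0, 0, 0, 1],
    [0.3, -3.1, 5.9, 0, 0, 0, 1],
    [0.4, -4.4, 7.8, 0, 0, 0, 1]
  ]
}}

```text
t: 20.1
tool_pos: [574.0, -7.7, 87.7]
ee_rot: [-0.156, 0.69, 0.156, 0.69]
contact_force: [-0.6, 0.8, 2.1]
grip_width: 15.7
```

```bash
python3 arc.py 565.5 -51.7 0.2 4
```

```text
r 44.8 ang 1.379 [574.   -7.7  87.7] F [-0.6  0.8  2.1] w 15.7
[0.1, -1.4, 1.8] [0.2, -2.8, 3.5] [0.3, -4.4, 5.1] [0.4, -6.0, 6.6] 
F along cw -0.74 radial 0.63
```

{"op": "play_rows", "data": {
  "series": [
    [0.1, -1.4, 1.8, 0, 0, 0, 1],
    [0.2, -2.8, 3.5, 0, 0, 0, 1],
    [0.3, -4.3, 5.1, 0, 0, 0, 1],
    [0.4, -6, 6.7, 0, 0, 0, 1]
  ]
}}

```text
t: 20.5
tool_pos: [582.7, -10.2, 87.3]
ee_rot: [-0.156, 0.69, 0.156, 0.69]
contact_force: [-1.1, 1.6, 1.9]
grip_width: 15.6
```

```bash
python3 arc.py 565.5 -51.7 0.2 4
```

```text
r 44.9 ang 1.178 [582.7 -10.2  87.3] F [-1.1  1.6  1.9] w 15.6
[0.1, -1.7, 1.5] [0.2, -3.5, 2.8] [0.3, -5.3, 4.1] [0.4, -7.2, 5.3] 
F along cw -1.57 radial 1.03
```

Screw is at about 2.0 rad and still turning free (around 1.6 N).

{"op": "play_rows", "data": {
  "series": [
    [0.1, -1.7, 1.5, 0, 0, 0, 1],
    [0.2, -3.4, 2.8, 0, 0, 0, 1],
    [0.3, -5.2, 4.2, 0, 0, 0, 1],
    [0.4, -7.1, 5.4, 0, 0, 0, 1]
  ]
}}

```text
t: 20.9
tool_pos: [590.6, -14.4, 86.9]
ee_rot: [-0.156, 0.69, 0.156, 0.69]
contact_force: [-0.4, 1.0, 2.0]
grip_width: 15.7
```

```bash
python3 arc.py 565.5 -51.7 0.2 4
```

```text
r 45.0 ang 0.979 [590.6 -14.4  86.9] F [-0.4  1.   2. ] w 15.7
[0.1, -2.0, 1.1] [0.2, -4.0, 2.1] [0.3, -6.0, 3.0] [0.4, -8.1, 3.8] 
F along cw -0.88 radial 0.57
```

{"op": "play_rows", "data": {
  "series": [
    [0.1, -2, 1.1, 0, 0, 0, 1],
    [0.2, -4, 2.1, 0, 0, 0, 1],
    [0.3, -6, 3, 0, 0, 0, 1],
    [0.4, -8.1, 3.8, 0, 0, 0, 1]
  ]
}}

```text
t: 21.3
tool_pos: [597.5, -20.0, 86.5]
ee_rot: [-0.156, 0.69, 0.156, 0.69]
contact_force: [-0.6, 1.4, 2.5]
grip_width: 15.2
```

```bash
python3 arc.py 565.5 -51.7 0.2 4
```

```text
r 45.0 ang 0.781 [597.5 -20.   86.5] F [-0.6  1.4  2.5] w 15.2
[0.1, -2.1, 0.7] [0.2, -4.3, 1.3] [0.3, -6.5, 1.7] [0.4, -8.7, 2.1] 
F along cw -1.39 radial 0.6
```

{"op": "play_rows", "data": {
  "series": [
    [0.1, -2.1, 0.7, 0, 0, 0, 1],
    [0.2, -4.3, 1.3, 0, 0, 0, 1],
    [0.3, -6.5, 1.7, 0, 0, 0, 1],
    [0.4, -8.7, 2.1, 0, 0, 0, 1]
  ]
}}

```text
t: 21.7
tool_pos: [603.1, -27.0, 86.1]
ee_rot: [-0.156, 0.69, 0.156, 0.69]
contact_force: [-1.2, 2.3, 2.1]
grip_width: 15.4
```

```bash
python3 arc.py 565.5 -51.7 0.2 4
```

```text
r 45.0 ang 0.581 [603.1 -27.   86.1] F [-1.2  2.3  2.1] w 15.4
[0.1, -2.2, 0.2] [0.2, -4.5, 0.4] [0.3, -6.7, 0.4] [0.4, -9.0, 0.3] 
F along cw -2.55 radial 0.26
```

{"op": "play_rows", "data": {
  "series": [
    [0.1, -2.2, 0.2, 0, 0, 0, 1],
    [0.2, -4.5, 0.4, 0, 0, 0, 1],
    [0.3, -6.7, 0.4, 0, 0, 0, 1]
  ]
}}

```text
t: 22.0
tool_pos: [606.5, -32.9, 85.8]
ee_rot: [-0.156, 0.689, 0.156, 0.69]
contact_force: [-0.1, 2.3, 3.1]
grip_width: 15.2
```

```bash
python3 arc.py 565.5 -51.7 0.2 4
```

```text
r 45.1 ang 0.431 [606.5 -32.9  85.8] F [-0.1  2.3  3.1] w 15.2
[0.1, -2.3, -0.1] [0.2, -4.5, -0.3] [0.3, -6.7, -0.6] [0.4, -8.9, -1.0] 
F along cw -2.16 radial 0.83
```

{"op": "play_rows", "data": {
  "series": [
    [0.1, -2.3, -0.1, 0, 0, 0, 1],
    [0.2, -4.5, -0.3, 0, 0, 0, 1],
    [0.3, -6.7, -0.6, 0, 0, 0, 1]
  ]
}}

```text
t: 22.3
tool_pos: [608.8, -39.1, 85.6]
ee_rot: [-0.156, 0.689, 0.156, 0.69]
contact_force: [0.0, 2.1, 2.2]
grip_width: 15.5
```

```bash
python3 arc.py 565.5 -51.7 0.2 4
```

```text
r 45.1 ang 0.282 [608.8 -39.1  85.6] F [0.  2.1 2.2] w 15.5
[0.1, -2.2, -0.4] [0.2, -4.4, -1.0] [0.3, -6.6, -1.6] [0.4, -8.7, -2.3] 
F along cw -2.05 radial 0.61
```

{"op": "play_rows", "data": {
  "series": [
    [0.1, -2.2, -0.4, 0, 0, 0, 1],
    [0.2, -4.4, -1, 0, 0, 0, 1],
    [0.3, -6.6, -1.6, 0, 0, 0, 1],
    [0.4, -8.7, -2.3, 0, 0, 0, 1]
  ]
}}

```text
t: 22.7
tool_pos: [610.5, -48.0, 85.2]
ee_rot: [-0.156, 0.689, 0.156, 0.69]
contact_force: [-0.4, 2.9, 2.8]
grip_width: 15.5
```

```bash
python3 arc.py 565.5 -51.7 0.2 4
```

```text
r 45.1 ang 0.082 [610.5 -48.   85.2] F [-0.4  2.9  2.8] w 15.5
[0.1, -2.1, -0.9] [0.2, -4.1, -1.8] [0.3, -6.1, -2.9] [0.4, -8.1, -4.0] 
F along cw -2.96 radial -0.18
```

{"op": "play_rows", "data": {
  "series": [
    [0.1, -2.1, -0.9, 0, 0, 0, 1],
    [0.2, -4.1, -1.8, 0, 0, 0, 1]
  ]
}}

```text
t: 22.9
tool_pos: [610.7, -52.5, 85.0]
ee_rot: [-0.156, 0.689, 0.156, 0.69]
contact_force: [1.2, 3.9, 4.2]
grip_width: 15.3
```

```bash
python3 arc.py 565.5 -51.7 0.2 4
```

```text
r 45.2 ang -0.017 [610.7 -52.5  85. ] F [1.2 3.9 4.2] w 15.3
[0.1, -2.0, -1.1] [0.2, -3.9, -2.2] [0.3, -5.8, -3.5] [0.4, -7.6, -4.8] 
F along cw -3.95 radial 1.09
```

{"op": "play_rows", "data": {
  "series": [
    [0.1, -2, -1.1, 0, 0, 0, 1],
    [0.2, -3.9, -2.2, 0, 0, 0, 1]
  ]
}}

```text
t: 23.1
tool_pos: [610.4, -56.9, 84.9]
ee_rot: [-0.156, 0.689, 0.156, 0.69]
contact_force: [1.9, 3.6, 4.8]
grip_width: 15.3
```

```bash
python3 arc.py 565.5 -51.7 0.2 4
```

```text
r 45.2 ang -0.116 [610.4 -56.9  84.9] F [1.9 3.6 4.8] w 15.3
[0.1, -1.9, -1.3] [0.2, -3.7, -2.6] [0.3, -5.4, -4.0] [0.4, -7.1, -5.5] 
F along cw -3.76 radial 1.5
```

{"op": "play_rows", "data": {
  "series": [
    [0.1, -1.9, -1.3, 0, 0, 0, 1],
    [0.2, -3.7, -2.6, 0, 0, 0, 1]
  ]
}}

```text
t: 23.3
tool_pos: [609.7, -61.4, 84.7]
ee_rot: [-0.156, 0.689, 0.156, 0.69]
contact_force: [2.0, 4.2, 6.1]
grip_width: 15.6
```

```bash
python3 arc.py 565.5 -51.7 0.2 4
```

```text
r 45.2 ang -0.217 [609.7 -61.4  84.7] F [2.  4.2 6.1] w 15.6
[0.1, -1.7, -1.4] [0.2, -3.4, -3.0] [0.3, -5.0, -4.6] [0.4, -6.5, -6.2] 
F along cw -4.55 radial 1.09
```

The push has risen to about 4.5 N, roughly 2.7 N over free turning, which suggests a press of 8 to 10 N. I'll stop turning here, then let go and rise.

{"op": "play_rows", "data": {
  "series": [
    [0, 0, 0, 0, 0, 0, 1],
    [0, 0, 0, 0, 0, 0, 1],
    [0, 0, 0, 0, 0, 0, 1]
  ]
}}

```text
t: 23.6
tool_pos: [609.6, -61.6, 84.7]
ee_rot: [-0.157, 0.689, 0.156, 0.69]
contact_force: [2.3, 3.5, 5.8]
grip_width: 15.2
```

```bash
python3 arc.py 565.5 -51.7 0.1 1
```

```text
r 45.2 ang -0.221 [609.6 -61.6  84.7] F [2.3 3.5 5.8] w 15.2
[0.2, -3.4, -3.0] 
F along cw -3.93 radial 1.5
```

{"op": "play_rows", "data": {
  "series": [
    [0, 0, 0, 0, 0, 0, -1],
    [0, 0, 0, 0, 0, 0, -1],
    [0, 0, 0, 0, 0, 0, -1],
    [0, 0, 0, 0, 0, 0, -1],
    [0, 0, 0, 0, 0, 0, -1],
    [0, 0, 0, 0, 0, 0, -1],
    [-40, 0, 0, 0, 0, 0, -1],
    [-80, 0, 0, 0, 0, 0, -1],
    [-120, 0, 0, 0, 0, 0, -1],
    [-160, 0, 0, 0, 0, 0, -1],
    [-160, 0, 0, 0, 0, 0, -1]
  ]
}}

```text
t: 24.7
tool_pos: [612.5, -61.6, 250.7]
ee_rot: [-0.157, 0.686, 0.155, 0.693]
contact_force: [0.6, -0.8, -0.5]
grip_width: 91.7
```

Run:
```python
from pl import *
import cv2
look(["crank_mid","board_patch","stand","board","nut_top","bowl","beaker","pebble","rib"])
o=np.array([566,-50.5,0]); a=np.array([.902,.431,0]); b=np.array([-.431,.902,0])
for c in ["scene","top"]:
    p,d=eyes.read_camera(c); X=cloud(c,d); cv2.imwrite(f"pics/v_{c}.png",p)
    m=(d>0)&(X[...,2]>125)&(X[...,2]<175)&(np.hypot(X[...,0]-566,X[...,1]+51)<60); q=X[m]
    print(c,"handle",len(q),q.min(0).round(1),q.max(0).round(1))
    L=(X-o)@np.array([a,b,[0,0,1.]]).T
    q=L[(d>0)&(L[...,2]>9)&(L[...,2]<19)&(abs(L[...,0])<60)&(L[...,1]>-60)&(L[...,1]<200)]
    print("board x",np.percentile(q[:,0],[1,99]).round(1),"y",np.percentile(q[:,1],[.5,99.5]).round(1))
A=cv2.imread("pics/v_top.png")[130:260,190:350]; B=cv2.imread("pics/v_scene.png")[150:290,130:310]
cv2.imwrite("pics/v.png",np.hstack([cv2.resize(A,(400,325)),cv2.resize(B,(400,325))]))
```

```text
scene crank_mid [([611.4, -62.7, 138.4], 0.64)]
scene board_patch [([566.6, -53.0, 15.6], 0.92), ([359.8, -67.6, 12.7], 0.71), ([772.7, -103.4, 15.8], 0.67)]
scene stand [([570.1, -48.8, 0.8], 0.83), ([568.8, -54.9, 92.5], 0.38)]
scene board [([772.9, -104.7, -4.6], 0.88), ([569.2, -48.1, 3.3], 0.8), ([360.0, -67.8, 0.3], 0.69)]
scene nut_top [([565.0, -53.1, 92.4], 0.95)]
scene bowl [([729.3, 231.7, 7.7], 0.74), ([575.3, -240.0, 95.7], 0.59)]
scene beaker [([793.2, 99.3, -0.5], 0.86), ([569.1, -51.0, 13.7], 0.7)]
scene pebble [([393.1, 34.2, -1.5], 0.71)]
scene rib [([727.2, 228.8, 3.9], 0.96), ([568.8, -51.6, -0.1], 0.28)]
top crank_mid [([577.0, -243.8, 99.7], 0.73), ([792.5, 100.8, -5.7], 0.68)]
top board_patch [([568.9, -47.1, 14.8], 0.93), ([359.2, -69.6, 16.9], 0.4)]
top stand [([563.5, -50.9, -0.7], 0.59)]
top board [([567.3, -45.8, 2.3], 0.76), ([361.5, -71.7, 0.3], 0.43), ([390.7, 37.0, -3.1], 0.4)]
top nut_top [([562.3, -51.6, 82.7], 0.81)]
top bowl [([582.1, -242.3, 100.2], 0.74)]
top beaker [([795.3, 100.5, -2.1], 0.76)]
top pebble [([391.5, 35.7, -5.2], 0.75), ([567.5, -45.1, 17.6], 0.74), ([562.5, -48.3, -0.7], 0.18)]
top rib [([388.8, 34.7, -3.1], 0.68), ([728.2, 234.1, -2.4], 0.55)]
scene handle 118 [605.3 -68.8 125.3] [620.3 -52.5 159.4]
board x [-26.8  37.1] y [-31.  167.2]Traceback (most recent call last):
  File "<stdin>", line 8, in <module>
    return umr_minimum(a, axis, None, out, keepdims, initial, where)
ValueError: zero-size array to reduction operation minimum which has no identity
```

```bash
python3 -c "
from rig import order,telemetry
s=telemetry.sense(); print(s['t'],s['contact_force'].round(1)); print(order.hand_in())"
```

```text
25.8 [-0.3  0.2 -0.1]
the job is handed in; nothing more can be done
None
```

I slid the leftmost board under the foot, turned the crank about 3.4 rad clockwise until the foot touched, and let go. I handed the job in at 25.8 s, and no verdict was reported.

**Board:** before cranking, both cameras put the patch within about 3 mm of the screw axis. After release the network readings put it 3 to 7 mm off (limit 15 mm). The board's edges had not moved.

**Foot pressure:** I inferred this from the push on the crank and did not measure it directly. The push rose from about 1.6–2 N turning free to about 4.5 N, which suggests roughly 8 N, or up to about 11 N going by how far I turned after first contact. The push readings scattered by about 0.5 N. The handle sat about 6.6 mm lower than at the start, which agrees with about 3.3 rad, and it did not move when I released it.

**Bystanders:** the beaker, pebble and rib were detected within a few mm of their starting positions. For the bowl, the scene view agreed with the start and the top view was about 7 mm off, which is within 20 mm.

**Disagreements and failed checks:**
- The reported tool position is 37–39 mm below the real fingertips. My first grasp closed on nothing because of this; I measured the offset in the depth image and corrected for it.
- In the last check, the top camera found no depth points on the handle because the arm hid it. That stopped my script before the final picture, so I never viewed one, and the top camera's edge check of the board did not run.

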